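# Set a tripod leg to its length mark and shut the cam lever

### The arm

A 6-joint arm with a two-finger parallel gripper is mounted at the origin on a cart in front of the work surface, level with it; the furniture and walls round the work are solid. World frame = base frame: x ahead of the robot, y to its left, z up, the work surface at z = 0. Lengths are in m, angles in rad, forces in N, time in s.
With the tool pointing down it reaches from about 0.25 to 0.775 m from the base axis. Payload 4 kg.
Tool frame: the origin (TCP) lies at the very end of the fingers, on their centre line; the grasp point (between the pads) lies 19 mm behind it; z points along the fingers, y is the direction in which the jaws open and shut (so a half turn about z gives the same grasp; the last joint's range is limited). The gripper opens to 94 mm and grips with 3 to 60 N. Pads are 16 mm wide; open, the fingers measure 119 mm over their backs; the gripper's body (75 mm by 177 mm) begins 78 mm behind the grasp point.
Start: joints at [1.09, 0.087, 1.371, -0, 1.684, -0.103], TCP at [0.203, 0.511, 0.167] pointing down, gripper open.
Joint ranges: [-3.1, 3.1], [-0.76, 2.03], [0.27, 2.55], [-1.08, 4.22], [0.17, 2.65], [-2.57, 2.57]. Speed limits (rad/s): [2.79, 2.79, 3.14, 3.14, 3.14, 3.14].

### API

Orientations are given as [roll, pitch, yaw] about the fixed x, y, z axes, in that order (R = Rz(yaw) Ry(pitch) Rx(roll)).
In Python, from bench import robot, cams, models gives the robot as it stands.
- The arm moves only by the tool step_arm, never from a script. Its argument "series" is a list of rows, each a list of 5 numbers: the gripper command: -1 is shut, 1 is fully open, values between are in proportion, then the shift along the tool's x, y, z in mm, then the turn about the tool's z in degrees. A call has 1 to 20 rows; each row is the pose to reach, as a shift and turn from the pose commanded when the call began, along the tool's axes at that moment; what a row does not reach only later rows make up. A row lasts 1/8 s, in which the tool goes at most 62.5 mm and 10.7 degrees, less where a joint would pass 70% of its speed; a pose out of reach is approached as far as the arm can. A call with a gripper value outside its range is refused whole. The fingers move at their own pace and stop on an object; the grip force is fixed at half the most. Time passes only in rows, so rows that repeat a pose let the fingers close. It gives the time, the measured TCP pose, the force and the opening at its end, in the units of the state.
- robot.get_obs(): the state, without advancing time (a new reading comes with each control period).
- cams.snapshot(name): name is "scene" or "top" or "wrist"; returns a dict with "pixels" (420x560x3 uint8, red, green, blue), "fov_y" (degrees; the focal length in pixels is half the picture's height over the tangent of half this angle, whatever the lens; pixels are square), "cx", "cy" (the principal point, pixels), "R" (3x3) and "t" (3): a world point X has camera coordinates R X + t. Camera axes: x right, y down, z forward; pixel columns grow to the right and rows downward; lengths in m; the calibration is good to about 2 mm. A picture is of the moment at which its call begins. There is no depth.
- robot.close_job(): hands the job in, once; it reports no verdict.
Trained networks look in a picture, given as the dict that the camera call returned (one of the last four; its "shot" number tells which), for a name from the list of things; names that differ only in an ending like _2 or _b are one class to them, and where a whole thing is asked for, a point or a joint stands for the part that bears it (a point fixed in the world has none). Each returns a list of dicts, best first, with "p" (0 to 1); they miss things now and then, are a little off and sometimes report something else, mostly with a low value. They report only what shows in the picture. A call takes as long as a camera call.
- models.find_in(picture, label): "position" ([x, y, z] in m, in world coordinates, good to about 4 mm: the middle of the surface that is visible of it).
- models.pinpoint(picture, label): "position" ([x, y, z] in m, in world coordinates, good to about 4 mm: a listed point, or the origin of a listed thing).
The state is a dict: "time": time; "joint_positions": joint angles; "qvel": joint speeds; "joint_torque": joint torques, N m; "tool_pos": TCP position; "ee_rot": TCP orientation; "wrist_force": force on the tool from outside, world axes, zero at the start; "wrist_torque": the same for the moment, N m; "width": finger opening in m.
Only numpy, scipy, OpenCV 4.12 (cv2) and the standard library are available. Lean on these libraries where they do the work, as an engineer would, in place of code of your own. Each camera call takes 0.05 s, during which the arm holds its last target. There are 200 camera calls.

### The job

Draw the telescopic stand leg out of its channel, against its light return spring, until the dark line across the leg is level with the pointers of the index clip. Holding it there, swing the cam lever fully shut against the side of the leg. The cam is not yet adjusted and does not grip by itself, so do not let go: finish with the fingers still holding the leg at its mark and the lever shut, and leave the other things on the table where they are.

Things in the scene. Friction and masses are not known exactly. Their poses are not given: they have to be found in the camera images.
- cradle: fixed bench cradle: plywood board 250x110x18 mm, open aluminium channel 34 mm wide, black clamp collar (30 mm long, top 75 mm up) at its mouth. Origin: on the table under the middle of the collar's front face. +x runs back along the channel (board x = 10 to 260 mm), the leg comes out towards -x over bare table, +y is the lever's side, z up
- leg: aluminium leg 24 mm wide, 45 to 65 mm above the table; it only slides, 70 mm out towards the cradle's -x, and starts fully in. Origin on its axis, at the collar's front face when in; moves with it. A spring draws it back with 4 N, 6 N when 50 mm out, and returns it whenever it is let go, lever shut or not. It carries a side bar and, 73 to 95 mm before its origin, a rubber foot 28 mm wide
- bar_face (a point): middle of the face of the leg's grey side bar that looks back to the collar, 45 mm from the collar when the leg is in: fingers put down in this gap can pull the bar with their sides. The bar is 14 mm thick, 36 to 74 mm above the table, square to the leg, on the -y side only: y = -11 to -71 mm in the cradle frame (this point y = -41 mm, 55 mm up)
- leg_line (a point): middle of the thin dark line (2 mm wide) across the top of the leg, 65 mm above the table, behind the collar, seen in the open channel
- index (a point): point between the two black pointers of the steel index clip that straddles the channel, 65 mm up, on the leg's middle line. It stands elsewhere each time: the leg must come out 18 to 48 mm. The line is right when it has the same x in the cradle frame as this point. Stiff to move; leave it where it is
- lever_tip (a point): tip of the steel cam lever at mid height (55 mm). The lever is a flat bar 9 mm thick, 45 to 65 mm above the table, reaching 98 mm (rounded end to 103 mm) from an upright pivot at x = +8, y = +21 mm in the cradle frame, on the +y side of the leg
- lever (a joint): angle of the cam lever (rad): 0 = shut, at its stop, parallel to the leg; positive = tip swung out to +y. When shut, the leg's far side and the lever's outer side are 37.5 mm apart (y = -12 and +25.5 mm in the cradle frame), so fingers can squeeze both together. Starts at 0.40 to 0.55; stiff hinge (0.06 N m), stays where it is left
- tape_measure: bystander: yellow tape measure 36x78x64 mm, origin under its middle
- black_tape: bystander: roll of black tape 58 mm across, 19 mm high, origin under its middle
- glue_bottle: bystander: upright glue bottle 62 mm across, 167 mm high, origin under its middle

How it is judged:
On the way, in this order (a step that is already met when the one before it is completed fails the run):
1. the leg is held by the fingers with its line at the index (within 4 mm) while the lever is still open (over 0.12 rad) (x of leg_line in the frame of index between -0.004 and 0.004 m and contact force between the fingers and leg above 2 N and value of joint lever above 0.12 rad), for 0.2 s.
2. the lever is shut (under 0.05 rad) with the line still at the index (within 4 mm) and the fingers on the leg (x of leg_line in the frame of index between -0.004 and 0.004 m and contact force between the fingers and leg above 2 N and value of joint lever below 0.05 rad), for 0.3 s.
At the end, for the whole second after the job is handed in: The leg's line is within 4 mm of the index, the lever is shut (under 0.05 rad), the leg is at rest and the fingers still bear on the leg with more than 2 N; the bystanders are within 30 mm of where they stood (all of step 2 and linear speed of leg below 0.01 m/s and distance of each of tape_measure, black_tape, glue_bottle from where it was at the start of the episode below 0.03 m); the arm keeps its last pose, push and grip.
It fails at once if the lever is shut (under 0.08 rad) while the line is more than 8 mm from the index (value of joint lever below 0.08 rad and not (x of leg_line in the frame of index between -0.008 and 0.008 m)).
It fails at once if a bystander is moved by more than 30 mm (distance of any of tape_measure, black_tape, glue_bottle from where it was at the start of the episode above 0.03 m).
It fails at once if the index clip is pushed along the channel by more than 3 mm (distance of index from where it was at the start of the episode above 0.003 m).
It also fails if it takes over 42 s, if anything falls off the work surface, if the arm or the gripper's body presses on something with over 40 N, if the wrist force passes 120 N, or if a joint passes its speed limit or range.

## Working session

There is one attempt and no reset: what is moved stays moved. The work goes in short steps, Python scripts to look and compute and a tool call to move; the robot and the scene stay as the last step left them, time stands still between calls to the robot, and variables do not carry over. Pictures are saved under pics/ and viewed, about 8 in all and at most 12, crops included, and the job is handed in when it is done.

Besides the shell and the picture viewer there is one more tool, called after "Request:" as name(argument=value, ...) on one line, values as JSON. step_arm: Moves the arm, as the interface text tells. Its arguments: {"type":"object","properties":{"series":{"type":"array","items":{"type":"array","items":{"type":"number"}}}},"required":["series"]}

```bash
mkdir -p pics; ls; cat > h.py <<'E'
import numpy as np, cv2
from bench import robot, cams, models
def proj(c,X):
    f=c["pixels"].shape[0]/2/np.tan(np.radians(c["fov_y"])/2)
    p=np.array(c["R"])@np.array(X)+np.array(c["t"]); return np.array([c["cx"]+f*p[0]/p[2],c["cy"]+f*p[1]/p[2]])
def back(c,uv,z):
    f=c["pixels"].shape[0]/2/np.tan(np.radians(c["fov_y"])/2)
    R=np.array(c["R"]);t=np.array(c["t"]);o=-R.T@t
    d=R.T@np.array([(uv[0]-c["cx"])/f,(uv[1]-c["cy"])/f,1]); return o+d*(z-o[2])/d[2]
def save(c,n,s=1,crop=None):
    im=c["pixels"][:,:,::-1]
    if crop: im=im[crop[1]:crop[3],crop[0]:crop[2]]
    cv2.imwrite("pics/"+n,cv2.resize(im,None,fx=s,fy=s,interpolation=cv2.INTER_CUBIC))
E
python3 - <<'E'
from h import *
np.set_printoptions(precision=4,suppress=True)
a=cams.snapshot("top");b=cams.snapshot("scene")
cv2.imwrite("pics/a.png",np.vstack([a["pixels"],b["pixels"]])[:,:,::-1][:, :]) if 0 else None
save(a,"top0.png",1.4);save(b,"sc0.png",1.4)
for n,c in(("top",a),("scene",b)):
    print(n,c["fov_y"],-np.array(c["R"]).T@np.array(c["t"]))
    for l in["cradle","leg","bar_face","leg_line","index","lever_tip","tape_measure","black_tape","glue_bottle"]:
        r=models.pinpoint(c,l)
        print(l,[(np.round(q["position"],4),np.round(proj(c,q["position"])),round(q["p"],2)) for q in r[:2]])
print(robot.get_obs())
E
```

```text
pics
top 55.71145265435332 [0.4349 0.0358 0.982 ]
cradle [(array([ 0.6002, -0.0473,  0.0019]), array([302., 231.]), 0.89)]
leg [(array([ 0.5985, -0.0435,  0.0558]), array([303., 228.]), 0.84)]
bar_face [(array([ 0.5963, -0.0453,  0.056 ]), array([303., 229.]), 0.74), (array([ 0.551 , -0.0818,  0.0555]), array([320., 247.]), 0.55)]
leg_line [(array([ 0.7064, -0.047 ,  0.0589]), array([302., 184.]), 0.68)]
index [(array([ 0.6869, -0.0487,  0.0682]), array([303., 191.]), 0.6)]
lever_tip [(array([0.5163, 0.0141, 0.0577]), array([280., 264.]), 0.45)]
tape_measure [(array([0.5728, 0.3738, 0.0001]), array([133., 248.]), 0.79)]
black_tape [(array([ 0.4818, -0.2948, -0.0023]), array([405., 276.]), 0.86)]
glue_bottle [(array([ 0.6612,  0.3879, -0.0006]), array([129., 213.]), 0.67)]
scene 52.426776296228674 [ 1.3722 -0.4877  0.5915]
cradle [(array([ 0.5987, -0.0463,  0.0016]), array([254., 231.]), 0.77), (array([ 0.6891, -0.0488,  0.0651]), array([273., 226.]), 0.2)]
leg [(array([ 0.5928, -0.0511,  0.0554]), array([251., 212.]), 0.59)]
bar_face [(array([ 0.5539, -0.0893,  0.0568]), array([229.,
[... 368 characters left out ...]
pe_measure [(array([0.5754, 0.367 , 0.    ]), array([368., 185.]), 0.87)]
black_tape [(array([ 0.4793, -0.2976,  0.0035]), array([139., 241.]), 0.81)]
glue_bottle [(array([0.6681, 0.3849, 0.0048]), array([396., 194.]), 0.91)]
{'time': 1.0, 'joint_positions': array([ 1.0899,  0.0872,  1.3707,  0.    ,  1.6836, -0.1031]), 'qvel': array([ 0.0023, -0.003 , -0.0012, -0.0012,  0.0008,  0.0002]), 'joint_torque': array([ -0.0009, -34.0053, -30.2606,   0.0716,   0.0237,   0.    ]), 'tool_pos': array([0.2029, 0.5112, 0.1666]), 'ee_rot': array([ 3.1415, -0.    ,  2.7638]), 'wrist_force': array([ 0.4134, -0.1332,  0.8968]), 'wrist_torque': array([-0.0014,  0.0362, -0.0483]), 'width': 0.0942257654811071}
```

View pics/top0.png

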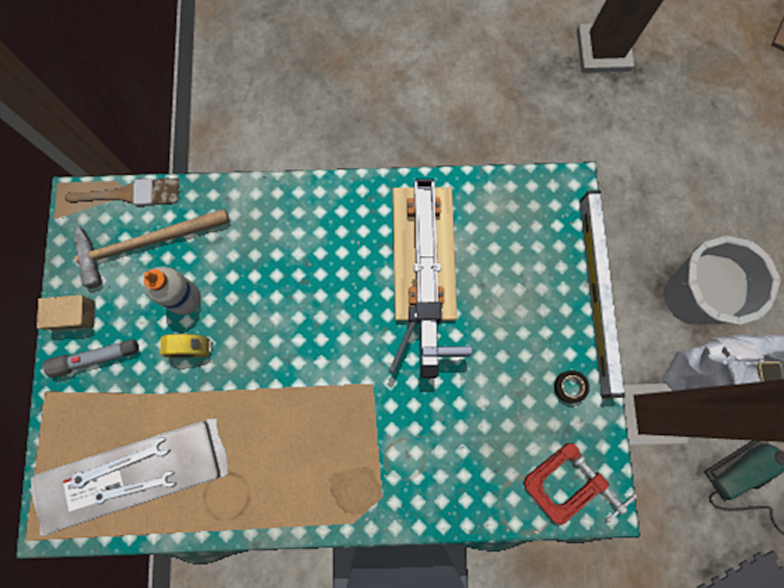

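View pics/sc0.png

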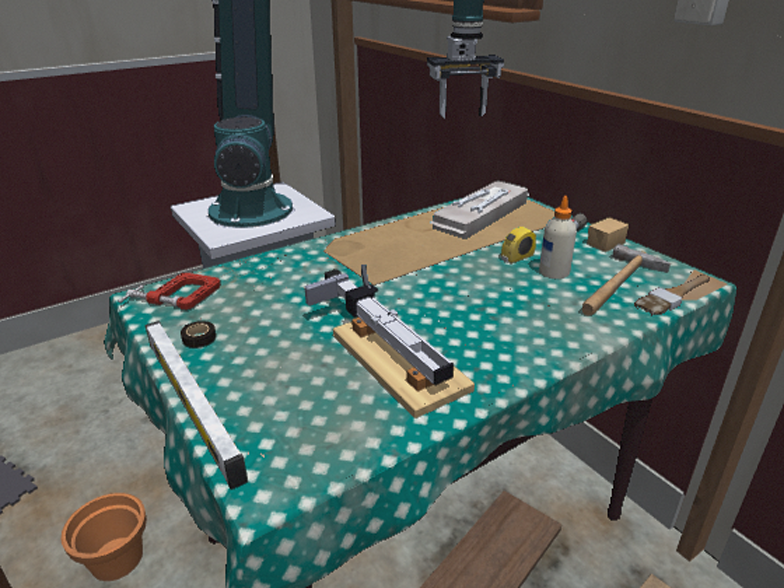

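The top view shows the leg running almost along world x, the foot near (428,372), bar at (447,351), lever at (403,350) and pointers at (428,266). The scene view agrees with it: the lever is open, on the +y side. I'll move above the site and look with the wrist camera.

Request:
step_arm(series=[[1,-533,-370,-20,-22],[1,-533,-370,-20,-22],[1,-533,-370,-20,-22],[1,-533,-370,-20,-22],[1,-533,-370,-20,-22],[1,-533,-370,-20,-22],[1,-533,-370,-20,-22],[1,-533,-370,-20,-22],[1,-533,-370,-20,-22],[1,-533,-370,-20,-22],[1,-533,-370,-20,-22],[1,-533,-370,-20,-22],[1,-533,-370,-20,-22],[1,-533,-370,-20,-22],[1,-533,-370,-20,-22]])

```text
time: 2.88
tool_pos: [0.5615, -0.0282, 0.187]
ee_rot: [3.142, 0.001, -3.134]
wrist_force: [0.3, 1.0, 0.1]
width: 0.094
```

```bash
python3 - <<'E'
from h import *
np.set_printoptions(precision=4,suppress=True)
a=cams.snapshot("wrist");b=cams.snapshot("top")
save(a,"w1.png",1.4)
import pickle;pickle.dump((a,b),open("s1.pkl","wb"))
for n,c in(("w",a),("top",b)):
    print(n,-np.array(c["R"]).T@np.array(c["t"]))
    for l in["cradle","leg","bar_face","leg_line","index","lever_tip"]:
        r=models.pinpoint(c,l)
        print(l,[(np.round(q["position"],4),np.round(proj(c,q["position"])),round(q["p"],2)) for q in r[:2]])
o=robot.get_obs();print(o["time"],o["tool_pos"],o["ee_rot"],o["joint_positions"],o["wrist_force"])
E
```

```text
w [ 0.4931 -0.0293  0.4045]
cradle [(array([ 0.6025, -0.0464,  0.0008]), array([263., 222.]), 0.82)]
leg [(array([ 0.5976, -0.0477,  0.0543]), array([260., 231.]), 0.76)]
bar_face [(array([ 0.5463, -0.0853,  0.0565]), array([221., 181.]), 0.8)]
leg_line []
index [(array([ 0.687 , -0.0512,  0.0642]), array([257., 315.]), 0.46)]
lever_tip [(array([0.5195, 0.0211, 0.055 ]), array([331., 154.]), 0.92), (array([ 0.6874, -0.0523,  0.0646]), array([255., 316.]), 0.38)]
top [0.4349 0.0358 0.982 ]
cradle [(array([ 0.5999, -0.047 ,  0.001 ]), array([302., 231.]), 0.96)]
leg [(array([ 0.596 , -0.0454,  0.0554]), array([303., 229.]), 0.95)]
bar_face [(array([ 0.5485, -0.0857,  0.0571]), array([322., 248.]), 0.66)]
leg_line []
index []
lever_tip [(array([0.5157, 0.0145, 0.0534]), array([279., 264.]), 0.54)]
3.575 [ 0.5618 -0.0294  0.1865] [ 3.1415 -0.0001 -3.1355] [-0.1531  0.1125  1.304   0.0001  1.7252 -1.7299] [-0.8543 -0.0929 -0.2247]
```

View pics/w1.png

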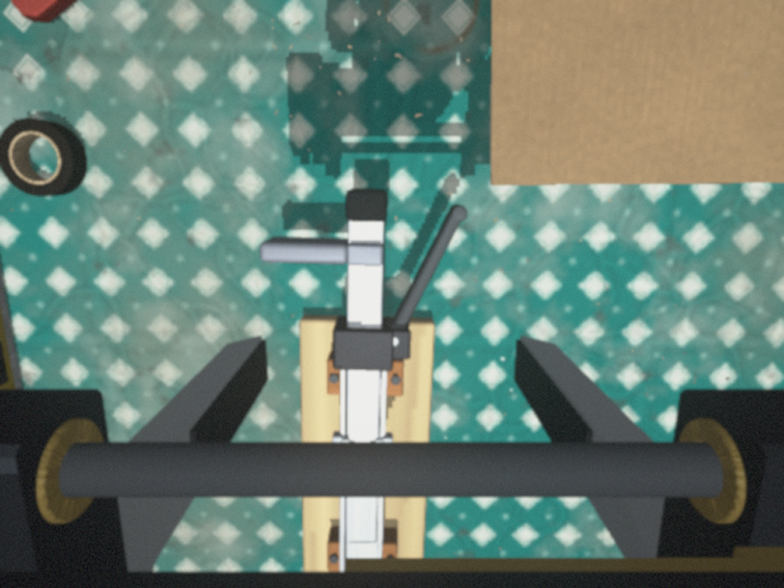

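The wrist view shows the lever tip at (458,213), the bar at (305,250) and the pointers at (360,438). The gripper's own bar hides the line, so I'll shift along +x to see it next to the pointers.

Request:
step_arm(series=[[1,-50,0,0,0],[1,-110,0,-10,0],[1,-110,0,-10,0],[1,-110,0,-10,0],[1,-110,0,-10,0]])

```text
time: 4.2
tool_pos: [0.6709, -0.0286, 0.1982]
ee_rot: [-3.141, 0.002, -3.135]
wrist_force: [-0.1, 1.1, 0.3]
width: 0.0939
```

```bash
python3 - <<'E'
from h import *
np.set_printoptions(precision=4,suppress=True)
a=cams.snapshot("wrist");c=a
import pickle;pickle.dump(a,open("s2.pkl","wb"))
for l in["cradle","leg_line","index","lever_tip","bar_face"]:
        r=models.pinpoint(c,l)
        print(l,[(np.round(q["position"],4),np.round(proj(c,q["position"])),round(q["p"],2)) for q in r[:2]])
u,v=proj(a,[.69,-.05,.065]).astype(int);print(u,v)
x0=max(0,u-90);y0=max(0,min(v-75,270));print(x0,y0)
save(a,"w2.png",4,(x0,y0,x0+180,y0+150))
o=robot.get_obs();print(o["time"],o["tool_pos"])
E
```

```text
cradle [(array([ 0.6051, -0.0469,  0.0013]), array([264., 128.]), 0.91)]
leg_line [(array([ 0.7069, -0.0497,  0.0667]), array([258., 231.]), 0.91)]
index [(array([ 0.6921, -0.0532,  0.0634]), array([255., 216.]), 0.89)]
lever_tip [(array([0.5177, 0.0186, 0.054 ]), array([332.,  32.]), 0.7)]
bar_face [(array([ 0.6033, -0.0471,  0.003 ]), array([263., 126.]), 0.53)]
258 214
168 139
4.5 [ 0.6714 -0.0286  0.1976]
```

View pics/w2.png

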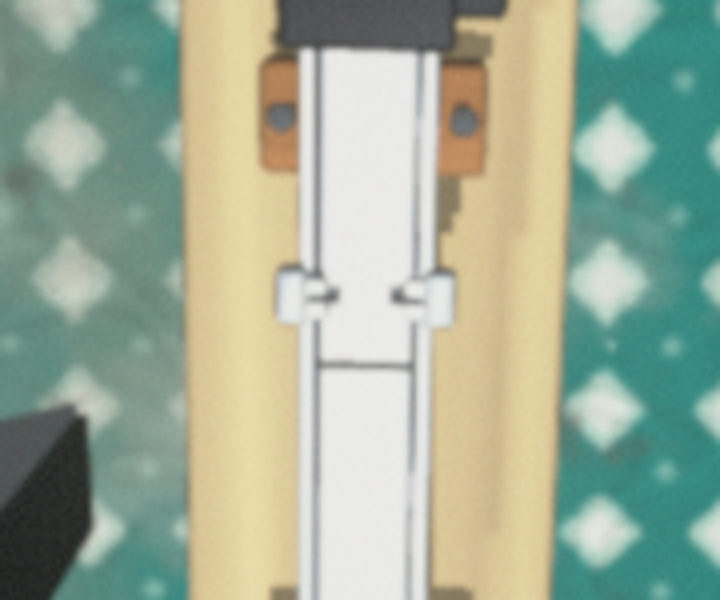

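The pointers are at (333,296) and (399,296) in the crop, with the line at (366,364) behind them.

```bash
python3 - <<'E'
from h import *
import pickle
np.set_printoptions(precision=4,suppress=True)
a=pickle.load(open("s2.pkl","rb"));b,_=pickle.load(open("s1.pkl","rb"))
F=lambda u,v:((u+.5)/4-.5+168,(v+.5)/4-.5+139)
i=back(a,F(366,296),.065);l=back(a,F(366,364),.065);print("idx",i,"line",l,"d",l-i)
print("collar back edge",back(a,F(368,48),.075),"leg mid near",back(a,F(367.5,100),.065),"far",back(a,F(364.5,500),.065))
G=lambda u,v:((u+.5)/1.4-.5,(v+.5)/1.4-.5)
for n,p,z in[("collar front L",(337,321),.075),("bar face left bottom",(263,262),.074),("bar face right",(347,262),.074),("leg mid @bar",(365,232),.065),("leg mid collar",(365,310),.065),("tip end",(460,209),.065),("lever mid near pivot",(402,313),.065)]:
    print(n,back(b,G(*p),z))
E
```

```text
idx [ 0.6882 -0.049   0.065 ] line [ 0.7061 -0.0491  0.065 ] d [ 0.0179 -0.0001  0.    ]
collar back edge [ 0.6257 -0.0476  0.075 ] leg mid near [ 0.639  -0.0483  0.065 ] far [ 0.7431 -0.0498  0.065 ]
collar front L [ 0.5899 -0.0652  0.075 ]
bar face left bottom [ 0.5496 -0.114   0.074 ]
bar face right [ 0.5492 -0.058   0.074 ]
leg mid @bar [ 0.5301 -0.0463  0.065 ]
leg mid collar [ 0.5847 -0.0465  0.065 ]
tip end [0.5142 0.0173 0.065 ]
lever mid near pivot [ 0.5866 -0.0205  0.065 ]
```

Request:
step_arm(series=[[1,50,2,0,1],[1,97,2,50,1],[1,97,2,103,1],[1,97,2,103,1],[1,97,2,103,1],[1,97,2,103,1]])

```text
time: 5.25
tool_pos: [0.5783, -0.0277, 0.0979]
ee_rot: [-3.141, 0.008, 3.13]
wrist_force: [0.1, -0.5, 0.6]
width: 0.0941
```

```bash
python3 - <<'E'
from h import *
np.set_printoptions(precision=4,suppress=True)
a=cams.snapshot("wrist")
import pickle;pickle.dump(a,open("s3.pkl","wb"))
save(a,"w3.png",1.4)
o=robot.get_obs();print(o["time"],o["tool_pos"],o["ee_rot"])
E
```

```text
5.3 [ 0.578  -0.0276  0.0975] [-3.1408  0.007   3.1303]
```

View pics/w3.png

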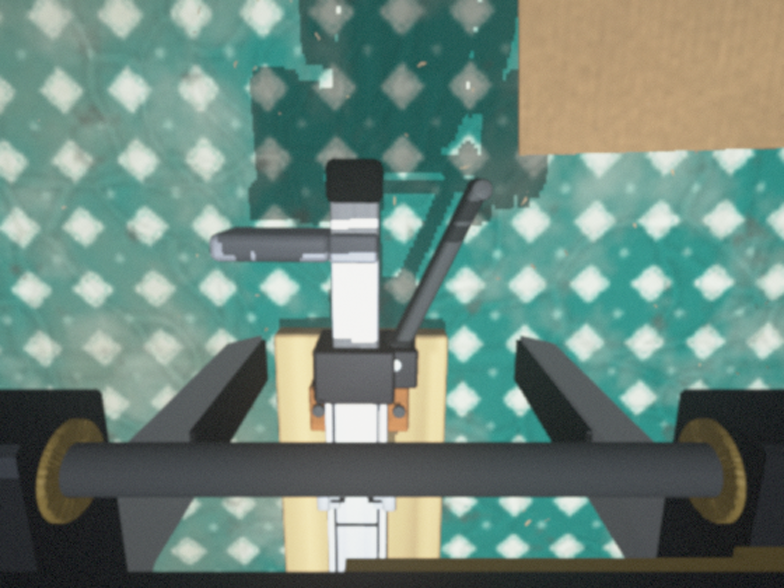

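```bash
python3 - <<'E'
from h import *
import pickle
np.set_printoptions(precision=4,suppress=True)
b=pickle.load(open("s3.pkl","rb"))
G=lambda u,v:((u+.5)/1.4-.5,(v+.5)/1.4-.5)
for n,p,z in[("collar front",(354,346),.075),("collar back",(354,403),.075),("bar face right",(330,262),.055),("bar top left near edge",(215,255),.074),("leg mid collar",(356,335),.065),("leg mid foot",(355,210),.065),("tip end",(482,182),.065),("fingertip L",(264,340),.0975),("fingertip R",(518,340),.0975),("line",(357,523),.065),("idx",(357,498),.065)]:
    print(n,back(b,G(*p),z))
print(proj(b,[.578,-.0276,.0975])*1.4)
o=robot.get_obs();print(o["tool_pos"],o["ee_rot"])
E
```

```text
collar front [ 0.5935 -0.047   0.075 ]
collar back [ 0.6249 -0.0479  0.075 ]
bar face right [ 0.5538 -0.0599  0.055 ]
bar top left near edge [ 0.5465 -0.1133  0.074 ]
leg mid collar [ 0.591  -0.0466  0.065 ]
leg mid foot [ 0.5263 -0.0453  0.065 ]
tip end [0.5135 0.0168 0.065 ]
fingertip L [ 0.5822 -0.0862  0.0975]
fingertip R [0.5834 0.0299 0.0975]
line [ 0.7053 -0.0491  0.065 ]
idx [ 0.6888 -0.0487  0.065 ]
[391.9169 329.7456]
[ 0.578  -0.0276  0.0975] [-3.1408  0.007   3.1303]
```

Request:
step_arm(series=[[1,4,0,20,0],[1,4,0,40,0],[1,4,0,59,0],[1,4,0,59,0],[1,4,0,59,0],[1,4,0,59,0]])

```text
time: 6.05
tool_pos: [0.5718, -0.0273, 0.0358]
ee_rot: [-3.141, 0.002, 3.13]
wrist_force: [1.2, -0.6, 0.4]
width: 0.094
```

Request:
step_arm(series=[[1,4,0,0,0],[1,8,0,0,0],[1,11,0,0,0],[1,11,0,0,0],[1,11,0,0,0]])

```text
time: 6.68
tool_pos: [0.5599, -0.0271, 0.0349]
ee_rot: [-3.142, 0.0, 3.13]
wrist_force: [0.6, 0.6, 1.8]
width: 0.0939
```

Request:
step_arm(series=[[1,2,0,0,0],[1,4,0,0,0],[1,6,0,0,0],[1,6,0,0,0],[1,6,0,0,0]])

```text
time: 7.3
tool_pos: [0.5544, -0.0271, 0.0352]
ee_rot: [-3.141, 0.002, 3.13]
wrist_force: [3.3, -0.9, 4.2]
width: 0.0941
```

Request:
step_arm(series=[[1,2,0,0,0],[1,5,0,0,0],[1,8,0,0,0],[1,10,0,0,0],[1,10,0,0,0],[1,10,0,0,0]])

```text
time: 8.05
tool_pos: [0.5444, -0.0269, 0.0353]
ee_rot: [-3.141, 0.002, 3.13]
wrist_force: [3.2, -0.4, 5.2]
width: 0.0939
```

```bash
python3 - <<'E'
from h import *
import pickle
np.set_printoptions(precision=4,suppress=True)
S=[cams.snapshot(n) for n in("wrist","scene","top")];pickle.dump(S,open("s4.pkl","wb"))
for c in S:
    for l in["leg_line","index"]:
        r=models.pinpoint(c,l)
        print(l,[(np.round(q["position"],4),np.round(proj(c,q["position"])),round(q["p"],2)) for q in r[:2]])
W=S[0];sc=S[1]
u,v=proj(sc,[.69,-.049,.065]).astype(int);print(u,v)
A=cv2.resize(sc["pixels"][v-20:v+20,u-30:u+30],None,fx=12,fy=12,interpolation=cv2.INTER_CUBIC)
cv2.imwrite("pics/s4.png",A[:,:,::-1])
save(W,"w4.png",1.4)
o=robot.get_obs();print(o["time"],o["tool_pos"],o["wrist_force"])
E
```

```text
leg_line []
index []
leg_line [(array([ 0.7053, -0.0498,  0.0684]), array([277., 228.]), 0.82)]
index [(array([ 0.6883, -0.0506,  0.0645]), array([272., 227.]), 0.56)]
leg_line [(array([ 0.7074, -0.0511,  0.0623]), array([304., 183.]), 0.61)]
index [(array([ 0.6887, -0.0442,  0.0678]), array([301., 190.]), 0.62)]
273 226
8.5 [ 0.5444 -0.0269  0.0353] [2.392  0.9241 5.4939]
```

View pics/w4.png

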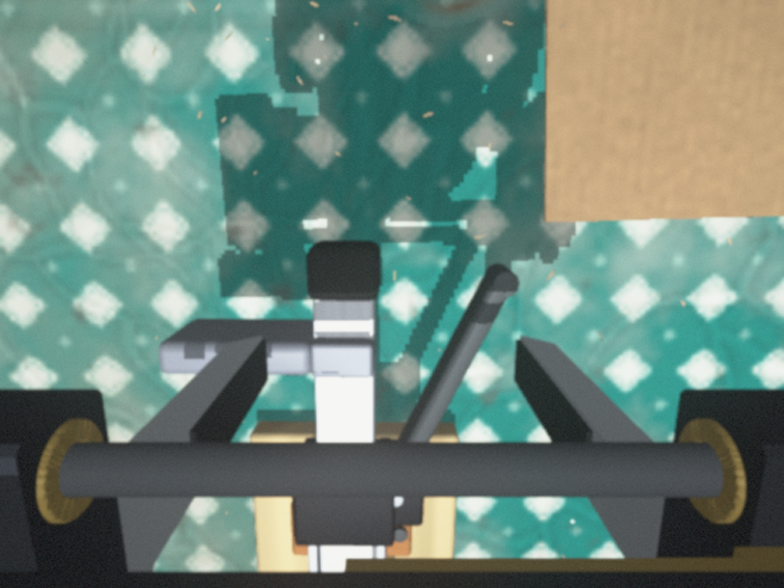

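View pics/s4.png

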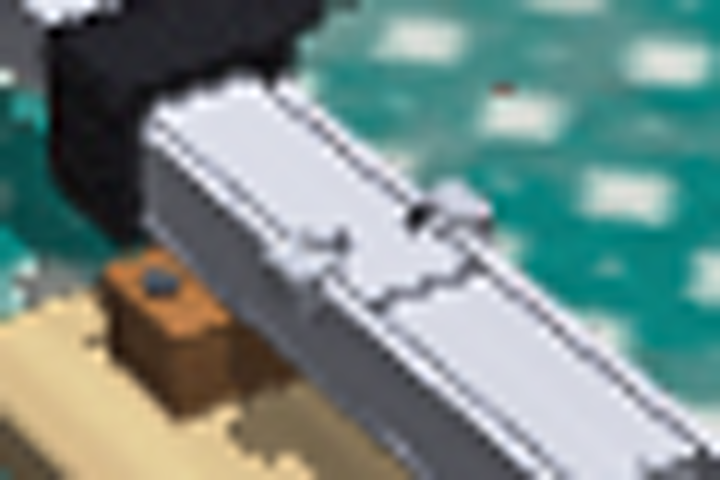

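```bash
python3 - <<'E'
from h import *
import pickle
np.set_printoptions(precision=4,suppress=True)
W,S,T=pickle.load(open("s4.pkl","rb"))
H=lambda u,v:((u+.5)/12-.5+273-30,(v+.5)/12-.5+226-20)
for n,p in[("line",(430,283)),("ptrL",(345,243)),("ptrR",(415,216))]: print(n,back(S,H(*p),.065))
G=lambda u,v:((u+.5)/1.4-.5,(v+.5)/1.4-.5)
for n,p,z in[("bar face bottom vis",(235,373),.055),("bar face top",(343,375),.074),("bar top far",(343,340),.074),("foot front",(343,243),.065),("fingertip",(264,340),.0353),("lever tip",(503,267),.065)]: print(n,back(W,G(*p),z))
E
```

```text
line [ 0.7056 -0.0453  0.065 ]
ptrL [ 0.6851 -0.0508  0.065 ]
ptrR [ 0.6847 -0.0347  0.065 ]
bar face bottom vis [ 0.5561 -0.0933  0.055 ]
bar face top [ 0.5496 -0.0458  0.074 ]
bar top far [ 0.5356 -0.0453  0.074 ]
foot front [ 0.5003 -0.045   0.065 ]
fingertip [ 0.5481 -0.0853  0.0353]
lever tip [0.5101 0.0155 0.065 ]
```

```bash
python3 - <<'E'
from h import *
import pickle
np.set_printoptions(precision=4,suppress=True)
W,S,T=pickle.load(open("s4.pkl","rb"))
print("start TCP in sc0 (x1.4)",proj(S,[.2029,.5112,.1666])*1.4, [proj(S,np.array([.2029,.5112,.1666])+s*.0535*np.array([.371,.929,0]))*1.4 for s in(-1,1)])
u,v=proj(S,[.545,-.04,.07]).astype(int);x0,y0=u-60,v-60;print(x0,y0)
A=cv2.resize(S["pixels"][y0:y0+95,x0:x0+125],None,fx=6,fy=6,interpolation=cv2.INTER_CUBIC)
for y in(-.0739,.0201):
    for z in(.0353,.0713):
        p=(proj(S,[.5444,y,z])-[x0,y0])*6; print(y,z,p); cv2.circle(A,tuple(int(q) for q in p),4,(255,0,0),-1)
cv2.imwrite("pics/s4b.png",A[:,:,::-1])
E
```

```text
start TCP in sc0 (x1.4) [459.922  131.4404] [array([439.922 , 132.7443]), array([479.654 , 130.1539])]
184 137
-0.0739 0.0353 [295.301  459.3123]
-0.0739 0.0713 [289.8956 384.5471]
0.0201 0.0353 [485.1532 395.6377]
0.0201 0.0713 [483.0983 322.9713]
```

View pics/s4b.png

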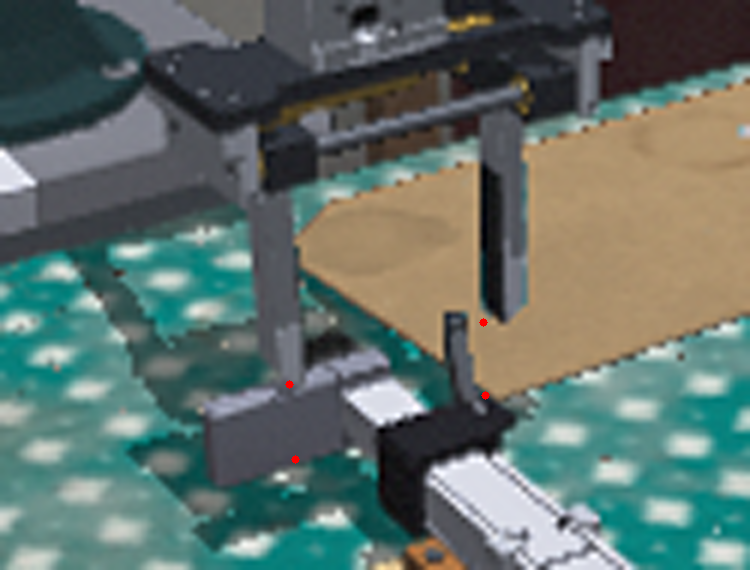

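The scene crop shows the real cause. The left fingertip is standing on top of the bar (at 289,384), and the leg hasn't moved. The true fingertips sit about 38 mm above the reported TCP, and three things agree on this: the resting height, the 94 mm opening in the wrist view, and the start picture. I'll lift, go back over the gap and descend with that offset included.

Request:
step_arm(series=[[1,0,0,-12,0],[1,-15,0,-12,0],[1,-28,0,-12,0],[1,-28,0,-12,0],[1,-28,0,-12,0],[1,-28,0,5,0],[1,-28,0,22,0],[1,-28,0,35,0],[1,-28,0,35,0],[1,-28,0,35,0],[1,-28,0,35,0]])

```text
time: 9.88
tool_pos: [0.5725, -0.0272, 0.0004]
ee_rot: [-3.141, 0.002, 3.13]
wrist_force: [-0.1, 1.0, -0.7]
width: 0.0942
```

Request:
step_arm(series=[[1,4,0,0,0],[1,8,0,0,0],[1,12,0,0,0],[1,16,0,0,0],[1,20,0,0,0],[1,20,0,0,0],[1,20,0,0,0]])

```text
time: 10.75
tool_pos: [0.5525, -0.0269, -0.0002]
ee_rot: [3.141, 0.001, 3.13]
wrist_force: [4.7, 0.2, -0.9]
width: 0.0938
```

```bash
python3 - <<'E'
from h import *
import pickle
np.set_printoptions(precision=4,suppress=True)
S=[cams.snapshot(n) for n in("wrist","scene")];pickle.dump(S,open("s5.pkl","wb"))
sc=S[1]
for c in S:
  for l in["leg_line","index","lever_tip","bar_face"]:
    r=models.pinpoint(c,l)
    print(l,[(np.round(q["position"],4),round(q["p"],2)) for q in r[:2]])
A=cv2.resize(sc["pixels"][206:246,243:303],None,fx=10,fy=10,interpolation=cv2.INTER_CUBIC)
B=cv2.resize(S[0]["pixels"],None,fx=.9,fy=.9)
C=np.zeros((780,600,3),np.uint8);C[:378,:504]=B;C[380:780]=A
C=cv2.resize(C,None,fx=.76,fy=.76)
cv2.imwrite("pics/s5.png",C[:,:,::-1])
o=robot.get_obs();print(o["time"],o["tool_pos"],o["wrist_force"])
E
```

```text
leg_line []
index []
lever_tip [(array([0.5223, 0.0204, 0.0554]), 0.67)]
bar_face [(array([ 0.5379, -0.0896,  0.0553]), 0.78)]
leg_line [(array([ 0.6978, -0.049 ,  0.0675]), 0.69)]
index [(array([ 0.6899, -0.0481,  0.0655]), 0.56), (array([ 0.6991, -0.0506,  0.0693]), 0.41)]
lever_tip [(array([0.5195, 0.0193, 0.0474]), 0.51)]
bar_face [(array([ 0.5422, -0.0849,  0.0561]), 0.83)]
11.25 [ 0.5521 -0.0269 -0.0002] [ 5.4697  0.3239 -1.2363]
```

View pics/s5.png

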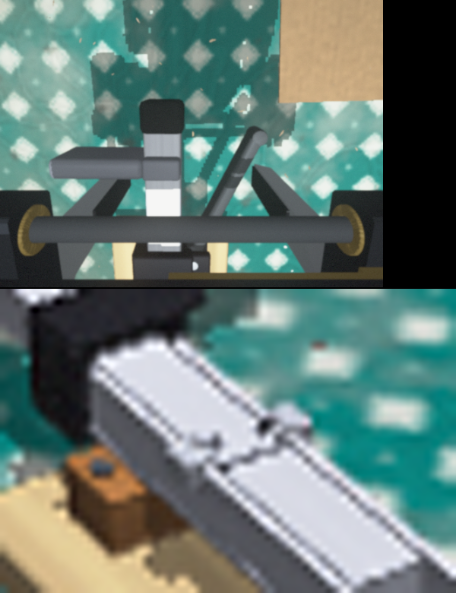

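The line is now moving toward the pointers: line mid at (255,456), pointers mid at (239,434), so about 11–12 mm left. The fingers are in the gap and clear of the lever.

Request:
step_arm(series=[[1,3,0,0,0],[1,6,0,0,0],[1,9,0,0,0],[1,11,0,0,0],[1,11,0,0,0],[1,11,0,0,0]])

```text
time: 12.0
tool_pos: [0.5409, -0.0267, -0.0002]
ee_rot: [3.141, 0.0, 3.13]
wrist_force: [3.7, 1.3, 1.0]
width: 0.0941
```

```bash
python3 - <<'E'
from h import *
import pickle
np.set_printoptions(precision=4,suppress=True)
S=[cams.snapshot(n) for n in("wrist","scene","top")];pickle.dump(S,open("s6.pkl","wb"))
s4=pickle.load(open("s4.pkl","rb"));s5=pickle.load(open("s5.pkl","rb"))
# dark profile along leg's middle line, scene camera
xs=np.arange(.64,.74,.0005)
for n,c in(("in",s4[1]),("s5",s5[1]),("now",S[1]),("top_in",s4[2]),("top_now",S[2])):
    g=cv2.cvtColor(c["pixels"],cv2.COLOR_RGB2GRAY).astype(np.float32)
    P=0
    for off in(-.004,-.002,0,.002,.004):
        q=np.array([proj(c,[x,-.0475-.0155*(x-.5955)+off,.065]) for x in xs],np.float32)
        P=P+cv2.remap(g,q[:,0].copy(),q[:,1].copy(),cv2.INTER_CUBIC).ravel()/5
    d=np.clip(cv2.GaussianBlur(P[:,None],(1,61),15).ravel()-P,0,None)
    m=(xs>.67)&(xs<.72); k=np.argmax(np.where(m,d,0)); w=slice(k-8,k+9)
    print(n,"line x",(d[w]*xs[w]).sum()/d[w].sum(),d[k])
W=S[0]
A=cv2.resize(S[1]["pixels"][206:246,243:303],None,fx=12,fy=12,interpolation=cv2.INTER_CUBIC)
cv2.imwrite("pics/s6.png",A[:,:,::-1])
for c in S[1:2]:
  for l in["leg_line","index"]:
    print(l,[(np.round(q["position"],4),round(q["p"],2)) for q in models.pinpoint(c,l)[:2]])
o=robot.get_obs();print(o["time"],o["tool_pos"],o["wrist_force"])
E
```

```text
in line x 0.7057654770208599 67.2267
s5 line x 0.6968175239169173 67.24382
now line x 0.6852257776424721 72.00043
top_in line x 0.7061931505647114 68.58371
top_now line x 0.6856615720160015 63.79596
leg_line [(array([ 0.6842, -0.0499,  0.0646]), 0.94)]
index [(array([ 0.6884, -0.0524,  0.0634]), 0.62)]
12.25 [ 0.541  -0.0267 -0.0002] [4.0715 1.5902 1.4083]
```

View pics/s6.png

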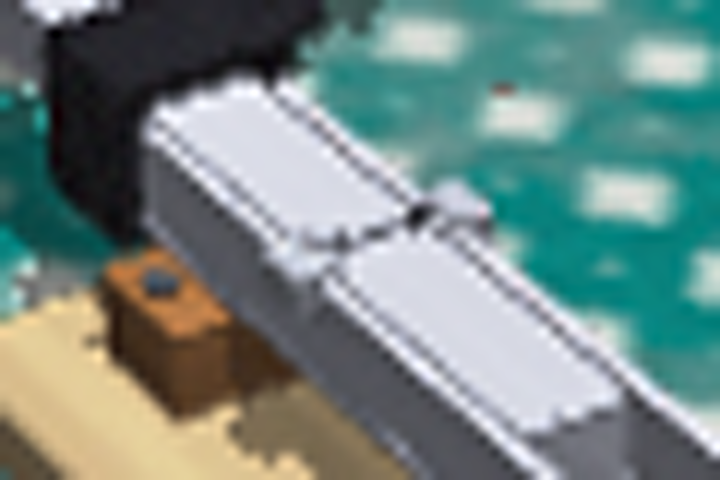

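In the scene view the line runs straight between the pointers (345,243) and (415,216). That view is oblique though, and the pointers sit slightly proud of the leg, so parallax matters. The wrist view gave 17.9 mm required and both cameras give 20.5 mm moved, so I'm about 2.5 mm past. I'll back off 2.5 mm and check from overhead.

Request:
step_arm(series=[[1,-1,0,0,0],[1,-2.5,0,0,0],[1,-2.5,0,0,0],[1,-2.5,0,0,0]])

```text
time: 12.75
tool_pos: [0.5438, -0.0267, -0.0002]
ee_rot: [3.141, 0.001, 3.13]
wrist_force: [5.1, 1.7, 1.0]
width: 0.0938
```

```bash
cat > m.py <<'E'
from h import *
xs=np.arange(.64,.74,.0005)
def prof(c,y,offs,lo=.67,hi=.72):
    g=cv2.cvtColor(c["pixels"],cv2.COLOR_RGB2GRAY).astype(np.float32);P=0
    for off in offs:
        q=np.array([proj(c,[x,y-.0155*(x-.5955)+off,.065]) for x in xs],np.float32)
        P=P+cv2.remap(g,q[:,0].copy(),q[:,1].copy(),cv2.INTER_CUBIC).ravel()/len(offs)
    d=np.clip(cv2.GaussianBlur(P[:,None],(1,61),15).ravel()-P,0,None)
    m=(xs>lo)&(xs<hi);k=np.argmax(np.where(m,d,0));w=slice(k-8,k+9)
    return round((d[w]*xs[w]).sum()/d[w].sum(),4),round(float(d[k]),1)
E
python3 - <<'E'
from m import *
import pickle
c,t=cams.snapshot("scene"),cams.snapshot("top");s4=pickle.load(open("s4.pkl","rb"))
print("line now scene",prof(c,-.0475,(-.004,-.002,0,.002,.004)),"top",prof(t,-.0475,(-.004,-.002,0,.002,.004)))
a=pickle.load(open("s2.pkl","rb"))
print("wrist s2 line",prof(a,-.0475,(-.004,-.002,0,.002,.004),.698))
for n,k in(("wrist s2",a),("top in",s4[2]),("scene in",s4[1])):
  print(n,"ptr:",[prof(k,-.0475,(s-.0005,s,s+.0005),.675,.698) for s in(-.011,-.010,-.009,-.008,-.007,.007,.008,.009,.010,.011)])
o=robot.get_obs();print(o["time"],o["tool_pos"],o["wrist_force"])
E
```

```text
line now scene (np.float64(0.6872), 58.2) top (np.float64(0.6884), 56.9)
wrist s2 line (np.float64(0.7064), 68.0)
wrist s2 ptr: [(np.float64(0.6889), 60.4), (np.float64(0.6885), 80.9), (np.float64(0.6882), 91.9), (np.float64(0.688), 81.5), (np.float64(0.6879), 46.3), (np.float64(0.6881), 80.3), (np.float64(0.6881), 92.3), (np.float64(0.6882), 78.8), (np.float64(0.689), 66.3), (np.float64(0.6894), 53.5)]
top in ptr: [(np.float64(0.6873), 53.3), (np.float64(0.6779), 59.2), (np.float64(0.678), 65.9), (np.float64(0.6782), 69.3), (np.float64(0.6783), 68.8), (np.float64(0.681), 62.0), (np.float64(0.6809), 64.3), (np.float64(0.681), 62.5), (np.float64(0.6811), 58.6), (np.float64(0.6814), 56.2)]
scene in ptr: [(np.float64(0.6918), 44.3), (np.float64(0.6922), 38.5), (np.float64(0.6921), 38.4), (np.float64(0.6916), 33.6), (np.float64(0.6819), 45.6), (np.float64(0.6803), 1.9), (np.float64(0.6914), 7.3), (np.float64(0.6903), 19.2), (np.float64(0.6886), 43.8), (np.float64(0.6876), 81.4)]
12.85 [ 5.43758265e-01 -2.67441501e-02 -2.02406788e-04] [5.11303879 2.6533751  2.05855461]
```

The two cameras put the travel at 17.8 and 18.6 mm, against about 18.1 mm needed, and the spring force on the fingers is about 5 N. Next I'll close the jaws on leg and lever together, shifting the centre as they close.

Request:
step_arm(series=[[1,0,0,0,0],[1,0,0,0,0],[0.6,0,-3,0,0],[0.6,0,-6,0,0],[0.6,0,-6,0,0],[0.2,0,-9,0,0],[0.2,0,-11,0,0],[0.2,0,-11,0,0],[0.2,0,-11,0,0]])

```text
time: 13.98
tool_pos: [0.5432, -0.0401, -0.0005]
ee_rot: [-3.138, -0.0, 3.13]
wrist_force: [4.6, -3.8, -0.6]
width: 0.0568
```

```bash
python3 - <<'E'
from m import *
c,t,w=cams.snapshot("scene"),cams.snapshot("top"),cams.snapshot("wrist")
print("line now scene",prof(c,-.0475,(-.004,-.002,0,.002,.004)),"top",prof(t,-.0475,(-.004,-.002,0,.002,.004)))
save(w,"w7.png",1.2)
o=robot.get_obs();print(o["time"],o["tool_pos"],o["wrist_force"],o["width"])
E
```

```text
line now scene (np.float64(0.6871), 74.1) top (np.float64(0.6875), 52.5)
14.125 [ 5.43200798e-01 -4.01116565e-02 -5.15947310e-04] [ 4.4331622  -3.89777386  0.04915892] 0.05639821967785562
```

View pics/w7.png

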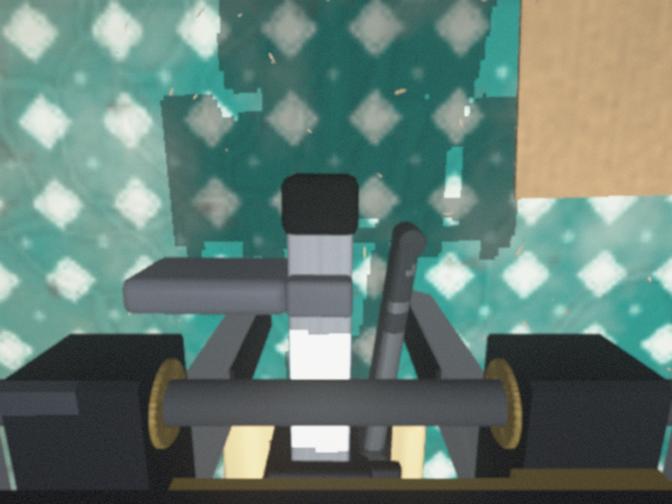

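The wrist view shows the lever nearly shut (tip at 408,235), with the finger pushing on it and the bar still held. Now the final squeeze.

Request:
step_arm(series=[[0,0,-1,0,0],[-0.15,0,-2,0,0],[-0.3,0,-2,0,0],[-1,0,-2,0,0],[-1,0,-2,0,0],[-1,0,-2,0,0],[-1,0,-2,0,0],[-1,0,-2,0,0]])

```text
time: 15.12
tool_pos: [0.543, -0.0391, -0.0007]
ee_rot: [3.14, -0.0, 3.13]
wrist_force: [4.9, 3.0, 0.1]
width: 0.0367
```

```bash
python3 - <<'E'
from m import *
c,t,w=cams.snapshot("scene"),cams.snapshot("top"),cams.snapshot("wrist")
print("line now scene",prof(c,-.0475,(-.004,-.002,0,.002,.004)),"top",prof(t,-.0475,(-.004,-.002,0,.002,.004)))
B=cv2.resize(w["pixels"],None,fx=.9,fy=.9);A=cv2.resize(c["pixels"][206:246,243:303],None,fx=9,fy=9,interpolation=cv2.INTER_CUBIC)
C=np.zeros((740,540,3),np.uint8);C[:378,:504]=B;C[380:740]=A
cv2.imwrite("pics/w8.png",cv2.resize(C,None,fx=.8,fy=.8)[:,:,::-1])
for l in["leg_line","index","lever_tip"]: print(l,[(np.round(q["position"],4),round(q["p"],2)) for q in (models.pinpoint(w if l=="lever_tip" else c,l))[:2]])
o=robot.get_obs();print(o["time"],o["tool_pos"],o["wrist_force"],o["width"])
E
```

```text
line now scene (np.float64(0.6867), 76.4) top (np.float64(0.6875), 50.9)
leg_line [(array([ 0.6872, -0.052 ,  0.069 ]), 0.97)]
index [(array([ 0.6859, -0.0505,  0.0671]), 0.61)]
lever_tip [(array([ 0.5101, -0.0202,  0.0552]), 0.9)]
15.425 [ 0.54302519 -0.03908423 -0.00072108] [ 4.34776851  1.63115259 -0.13082436] 0.036919216388447106
```

View pics/w8.png

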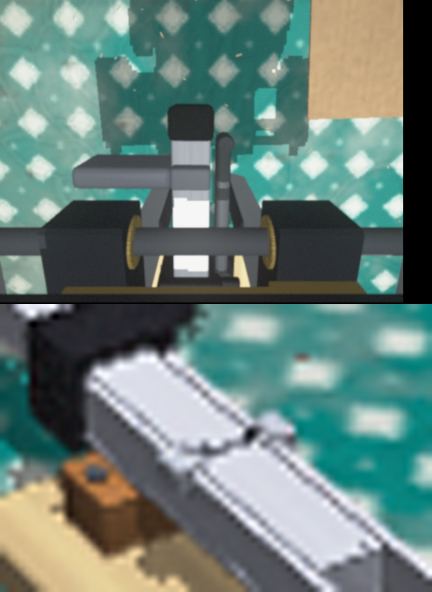

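The lever is parallel to the leg. The jaw width of 36.9 mm matches the 37.5 mm shut squeeze, and the line is at the pointers. Handing in.

Request:
step_arm(series=[[-1,0,0,0,0],[-1,0,0,0,0],[-1,0,0,0,0],[-1,0,0,0,0]])

```text
time: 15.92
tool_pos: [0.543, -0.0391, -0.0007]
ee_rot: [3.14, -0.0, 3.13]
wrist_force: [5.0, 2.2, -0.4]
width: 0.0365
```

```bash
python3 - <<'E'
from m import *
c,t=cams.snapshot("scene"),cams.snapshot("top")
print(prof(c,-.0475,(-.004,-.002,0,.002,.004)),prof(t,-.0475,(-.004,-.002,0,.002,.004)))
o=robot.get_obs();print(o["time"],o["tool_pos"],o["wrist_force"],o["width"])
print(robot.close_job())
E
```

```text
(np.float64(0.6867), 76.5) (np.float64(0.6875), 50.7)
16.025 [ 0.54301671 -0.03912029 -0.0007064 ] [5.43533102 2.775695   0.98973866] 0.03646099835313946
the job is handed in; nothing more can be done
None
```

I drew the leg out by its side bar until the line met the pointers. Holding it there, I closed the jaws on leg and lever together, which swung the lever shut, and handed the job in at 16.0 s with the grip still on. No verdict was reported.

**Last checks**
- **Line:** the leg had come out 19.1 mm by the scene camera and 18.7 mm by the top camera. About 18.2 mm was needed, so the line is roughly 0.5 to 1 mm past the index. It did not move between the last two looks.
- **Lever:** the jaw opening was 36.5 mm, against 37.5 mm for leg and shut lever squeezed together. The last wrist picture shows the lever parallel to the leg.
- **Hold:** the fingers carried about 5 N of spring pull on the bar, with the jaws commanded shut.
- **Bystanders:** I did not measure them again at the end, but the arm worked well clear of all three.

**What failed or disagreed**
- **First pull:** the fingertips really end about 38 mm above the reported tool point. The left finger therefore stood on top of the bar and slid along it with about 5 N, and the leg did not move. I corrected for this and went in again.
- **Index position:** the oblique scene view put the index about 3 mm nearer the robot than the wrist view did. I took this as parallax and trusted the wrist view.
- **Lever tip:** the network's last reading of the tip would mean about 0.05 rad open, right at the limit. The jaw opening contradicts that, and the difference is close to the network's own error.

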